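# Couple the shaker platform to its drive pin and load the tube rack

## Robot

A 6-joint arm with a two-finger parallel gripper is mounted at the origin on a cart in front of the work surface, level with it; the furniture and walls round the work are solid. World frame = base frame: x ahead of the robot, y to its left, z up, the work surface at z = 0. Lengths are in m, angles in rad, forces in N, time in s.
With the tool pointing down it reaches from about 0.375 to 0.9 m from the base axis. Payload 3.1 kg.
Tool frame: the origin (TCP) lies midway between the tips of the shut fingers; the grasp point (between the pads) lies 19 mm behind it (grip_depth is the distance from the TCP to the grasp point, in m); y points along the fingers, z is the direction in which the jaws open and shut, and the axes are right-handed (so a half turn about y gives the same grasp; the last joint's range is limited). The gripper opens to 85 mm and grips with 20 to 120 N. Pads are 22 mm wide; open, the fingers measure 114 mm over their backs; the gripper's body (76 mm by 85 mm) begins 54 mm behind the grasp point. The pads swing forward as they close: fully open they stand 13 mm farther back than shut.
Start: joints at [-1.385, 0.527, 1.433, -0, 1.181, -0.178], TCP at [0.223, -0.584, 0.203] pointing down, gripper open.
Joint ranges: [-3.08, 3.08], [-0.75, 2.2], [0.22, 2.44], [-1.43, 4.57], [0, 2.65], [-2.85, 2.85]. Speed limits (rad/s): [2.79, 2.79, 3.14, 3.14, 3.14, 3.14].

## Interface

Orientations are given as a unit quaternion [x, y, z, w].
In Python, from station import sense, snapshot, camera_model, sign_off, grip_depth gives the robot as it stands.
- The arm moves only by the tool play_rows, never from a script. Its argument "deltas" is a list of rows, each a list of 6 numbers: the shift along the tool's x, y, z in m, then the turn, a rotation vector about the tool's x, y, z in rad. A call has 1 to 12 rows; each row is the pose to reach, as a shift and turn from the pose commanded when the call began, along the tool's axes at that moment; what a row does not reach only later rows make up. A row lasts 1/10 s, in which the tool goes at most 50 mm and 8.59 degrees, less where a joint would pass 70% of its speed; a pose out of reach is approached as far as the arm can. A call with a gripper value outside its range is refused whole. "gripper" is the finger opening in m, from 0 to 0.0854, set as the call begins (left out, the last holds). The fingers move at their own pace and stop on an object; "force" is the grip in N (left out, the last holds). Time passes only in rows, so rows that repeat a pose let the fingers close. It gives the time, the measured TCP pose, the force and the opening at its end, in the units of the state.
- sense(): the state, without advancing time (a new reading comes with each control period).
- snapshot(name): name is "scene" or "top"; returns the picture (480x640x3 uint8, red, green, blue); there is no depth.
- camera_model(name): a dict with "fx", "fy", "cx", "cy" (pixels), "camera_from_world" (4x4, takes a point from world to camera coordinates). Camera axes: x right, y up, looking along -z (the intrinsics and any distortion apply to the point x, -y, -z); pixel columns grow to the right and rows downward; lengths in m; the calibration is good to about 2 mm. A picture is of the moment at which its call begins. camera_model takes no time and is no camera call.
- sign_off(): hands the job in, once; it reports no verdict.
The state is a dict: "t": time; "q": joint angles; "qd": joint speeds; "tau": joint torques, N m; "tcp_pos": TCP position; "tool_rot": TCP orientation; "force": force on the tool from outside, world axes, zero at the start; "ft_torque": the same for the moment, N m; "finger_gap": opening from 0.0 (shut) to 1.0 (fully open).
Only numpy, scipy, OpenCV 4.12 (cv2) and the standard library are available. Lean on these libraries where they do the work, as an engineer would, in place of code of your own. Each camera call takes 0.05 s, during which the arm holds its last target.

## Task

The platform of the reciprocating shaker lies loose on its rails and rides on top of the drive pin. Slide it gently along the rails, without lifting it off or forcing it once it catches, until the slot in its middle drops over the pin and it sits flat and flush on the deck; then gently stand the tube rack upright on the platform, fully down between the two end plates and the side lips. Leave the timer, the dropper bottle and the amber vial where they are.

Things in the scene. Friction and masses are not known exactly. Their poses are not given: they have to be found in the camera images.
- shaker: Fixed white bench shaker, 128 x 310 x 56 mm. Origin: centre of its underside, on the worktop; z up; y along its length, which is the sliding direction; the grey control panel is its -x side. Two steel guide rails along y, tops at z = 67 mm, stand at x = +-43.6 to +-51.6 mm and keep the platform straight (1.6 mm play each side).
- deck (a point): Centre of the shaker's flat aluminium deck, 56 mm above its origin, axes as the shaker's. The fixed drive pin (12 mm thick, chamfered, 6 mm high above the deck) stands at x = 0 but in y wherever the motor stopped, from -20 to +20 mm of this point, hidden below the platform; its gearbox does not let it be pushed along.
- platform: Loose aluminium platform, 0.35 to 0.57 kg: plate 84 (x) x 170 (y) x 6 mm. Origin: middle of its slot, at the underside; z up, y along its length. Through slot 22 mm in x, 14.4 mm in y. Upright end plates at y = +-80 to +-85 mm, 70 mm wide, tops 30 mm above the underside. Side lips at x = +-35 to +-38 mm, tops at 14 mm. Free inside: 70 x 160 mm.
- push_end (a point): Middle of the outer face of the platform's -y end plate, 20 mm above its underside. At the start the platform lies 42 to 60 mm from the deck's middle towards the shaker's -y, this end resting on the deck and the pin holding the middle 3 to 5 mm up. A push of 2 to 9 N here towards +y slides it along, and the finger may stay 14 mm above the deck.
- slot (a point): Middle of the platform's slot, at the underside. When the slot reaches the pin the platform drops level onto the deck (this point 56 mm above the worktop) and then stops dead: about 1 mm play each way in y, and the push needed rises at once. More than 30 N between the empty platform and the shaker damages the drive.
- rack: Blue acrylic tube rack, 62 (x) x 148 (y) x 66 mm high, 0.2 to 0.35 kg, standing on the worktop, with four capped tubes held fast in its end holes (y about +-55 mm, tops 89 mm up). Origin: centre of its underside; z up, y along its length. Base and end cheeks are 62 mm wide. Either way round will do on the platform.
- rack_grip (a point): Where to grip the rack from above, closing along its x: mid length, 45 mm above its underside, no tubes near. Blank white label panels, 80 mm long, are fixed to both long sides here from 24 to 58 mm height; their outer faces are 59 mm apart.
- timer: White bench timer 66 x 58 x 20 mm lying on the worktop; origin at the centre of its underside. Bystander.
- blue_dropper: White dropper bottle with blue cap, 27 mm thick, 63 mm high, standing; origin at the centre of its underside. Bystander. Behind it stands the tall cream analyser, fixed: its flat front is the plane x = 0.608 m of the world from y = -0.32 to +0.24 m, 0.41 m high; carry the rack past it with its length along that front.
- amber_vial: Brown glass vial with metal cap, 25 mm thick, 50 mm high, standing; origin at the centre of its underside. Bystander.
Things that resemble listed ones, but are neither listed nor needed, are in the scene too. Of the things that look like the rack, the larger one is meant.

How it is judged:
By the outcome, as a careful person would: the job done as asked, in the order asked, and still so for the second after the job is handed in, with the robot touching nothing.
It also fails if it takes over 56 s, if anything falls off the work surface, if the arm or the gripper's body presses on something with over 40 N, if the wrist force passes 120 N, or if a joint passes its speed limit or range.

## Working session

There is one attempt and no reset: what is moved stays moved. The work goes in short steps, Python scripts to look and compute and a tool call to move; the robot and the scene stay as the last step left them, time stands still between calls to the robot, and variables do not carry over. Pictures are saved under pics/ and viewed, and the job is handed in when it is done.

Besides the shell and the picture viewer there is one more tool, called as name([rows], argument=value, ...), one row to a line, values as JSON. play_rows: Moves the arm, as the interface text tells. Its arguments: {"type":"object","properties":{"deltas":{"type":"array"},"gripper":{"type":"number"},"force":{"type":"number"}},"required":["deltas"]}

```bash
ls; mkdir -p pics
python3 - <<'E'
from station import *
import cv2,json
for n in("scene","top"):
    cv2.imwrite(f"pics/{n}0.png",snapshot(n)[:,:,::-1]); print(n,camera_model(n))
s=sense();print(s);print(grip_depth if not callable(grip_depth) else grip_depth())
E
```

```text
pics
scene {'fx': 450.28648058332453, 'fy': 450.28648058332453, 'cx': 318.4843938090031, 'cy': 244.12256557870234, 'camera_from_world': array([[ 0.9156591 , -0.40160098,  0.01688382, -0.46510009],
       [ 0.26062795,  0.6251668 ,  0.73568984, -0.25435714],
       [-0.30600897, -0.6692407 ,  0.67710811, -0.66680913],
       [ 0.        ,  0.        ,  0.        ,  1.        ]])}
top {'fx': 528.5199807363884, 'fy': 528.5199807363884, 'cx': 323.87399240132345, 'cy': 236.58075835753533, 'camera_from_world': array([[ 0.00939177, -0.99993044,  0.00713539,  0.07097564],
       [ 0.98040308,  0.01061211,  0.19671599, -0.5505713 ],
       [-0.19677803,  0.00514805,  0.98043455, -1.20141492],
       [ 0.        ,  0.        ,  0.        ,  1.        ]])}
{'t': 0.1, 'q': array([-1.38448359e+00,  5.28368704e-01,  1.43378236e+00, -2.98256019e-05,
        1.18141239e+00, -1.78502286e-01]), 'qd': array([ 0.00023985, -0.00178265, -0.00257593, -0.00188717,  0.00108683,
        0.00070867]), 'tau': array([-2.33409319e-04, -4.43304741e+01, -1.78586751e+01, -1.67092830e-04,
        3.85636478e-03,  1.90584785e-05]), 'tcp_pos': array([ 0.22286972, -0.58315495,  0.2016317 ]), 'tool_rot': array([-0.12828388,  0.69607143, -0.69467795,  0.12825893]), 'force': array([0.31178948, 0.58460782, 0.59389859]), 'ft_torque': array([-0.01801585, -0.01232497, -0.02299356]), 'finger_gap': 1.0011548381798867}
0.0187
```

View pics/scene0.png

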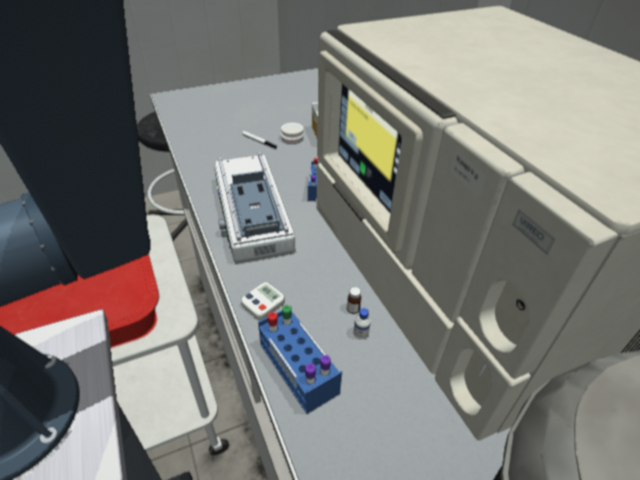

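View pics/top0.png

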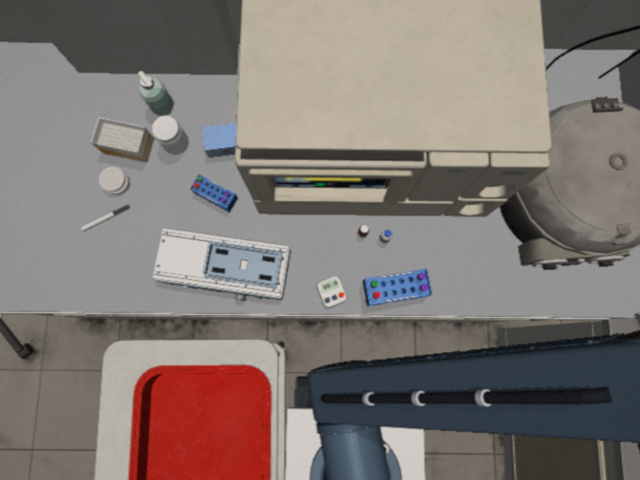

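The top view shows the shaker at about (222,264), with the platform toward its right end (-y). The rack is at (397,287), the timer at (331,291), the vial at (363,230) and the dropper at (386,236). I'll enlarge these.

Run:
```python
import cv2
a=cv2.imread("pics/top0.png");b=cv2.imread("pics/scene0.png")
cv2.imwrite("pics/c1.png",cv2.resize(a[220:310,145:300],None,fx=5,fy=5,interpolation=cv2.INTER_CUBIC))
cv2.imwrite("pics/c2.png",cv2.resize(a[215:315,310:440],None,fx=6,fy=6,interpolation=cv2.INTER_CUBIC))
cv2.imwrite("pics/c3.png",cv2.resize(b[145:265,205:305],None,fx=5,fy=5,interpolation=cv2.INTER_CUBIC))
cv2.imwrite("pics/c4.png",cv2.resize(b[270:415,235:380],None,fx=4,fy=4,interpolation=cv2.INTER_CUBIC))
```

```text
(no output)
```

View pics/c1.png

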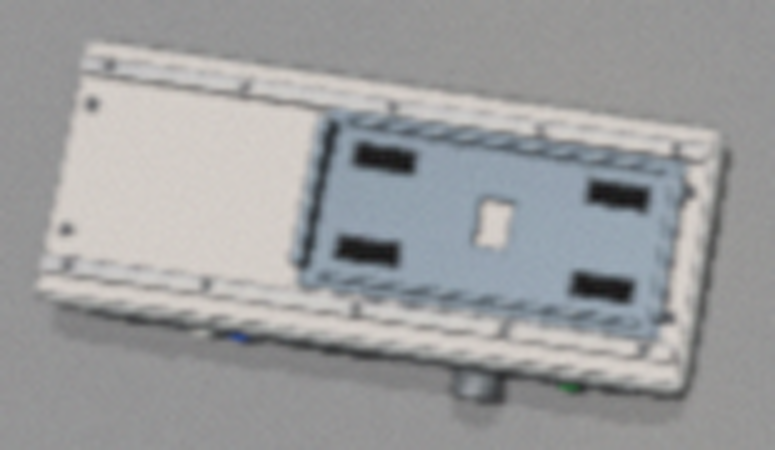

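View pics/c2.png

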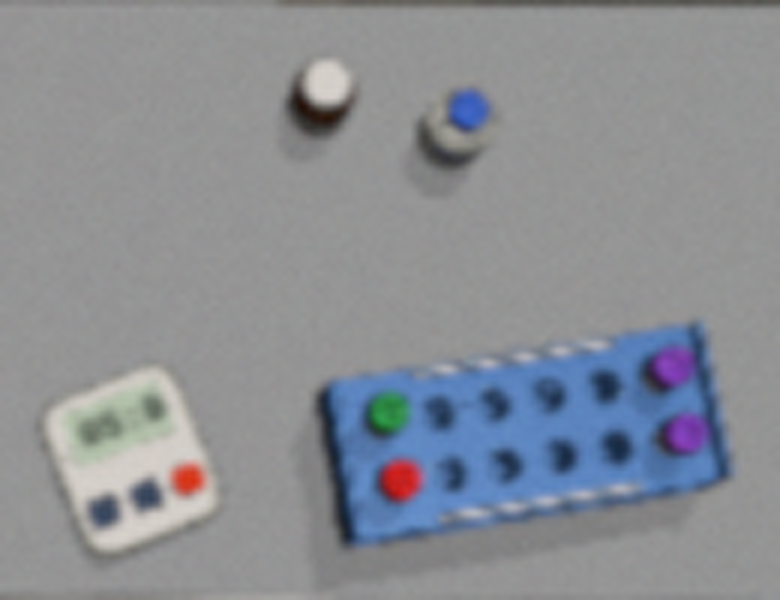

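View pics/c3.png

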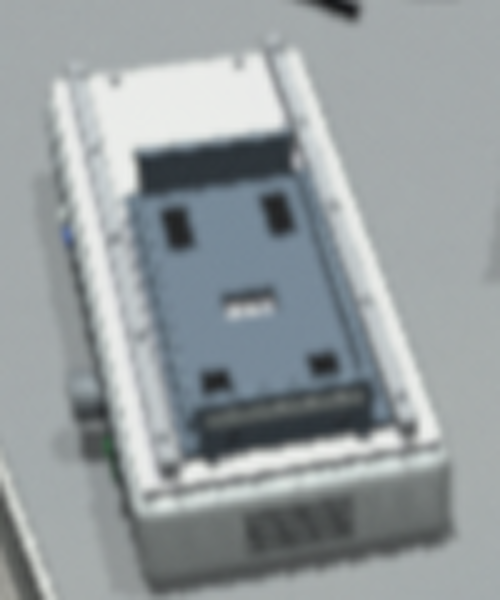

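View pics/c4.png

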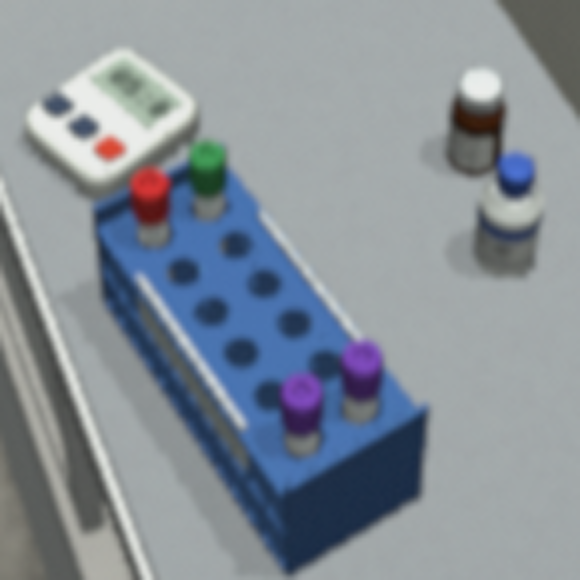

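```bash
cat > h.py <<'E'
import numpy as np
from scipy.optimize import least_squares
from scipy.spatial.transform import Rotation as R
from station import *
CM={n:camera_model(n) for n in("scene","top")}
def proj(n,P):
    m=CM[n];T=m["camera_from_world"];c=np.atleast_2d(P)@T[:3,:3].T+T[:3,3]
    return np.c_[m["cx"]+m["fx"]*c[:,0]/-c[:,2], m["cy"]-m["fy"]*c[:,1]/-c[:,2]]
def unproj(n,uv,z):
    m=CM[n];T=m["camera_from_world"];o=-T[:3,:3].T@T[:3,3]
    d=T[:3,:3].T@np.array([(uv[0]-m["cx"])/m["fx"],-(uv[1]-m["cy"])/m["fy"],-1]);return o+d*(z-o[2])/d[2]
def crop(off,s,uv): return (np.array(uv,float)+.5)/s-.5+np.array(off)
def W(p,L): # p=x,y,yaw,(z)
    c,s=np.cos(p[2]),np.sin(p[2]);L=np.atleast_2d(L)
    return np.c_[p[0]+c*L[:,0]-s*L[:,1],p[1]+s*L[:,0]+c*L[:,1],L[:,2]]
def fit(obs,p0,pr=True):
    # obs: list of (cam, uv, local)
    f=lambda p:np.concatenate([proj(n,W(p,l))[0]-uv for n,uv,l in obs])
    r=least_squares(f,p0,loss="soft_l1",f_scale=1.0)
    if pr: print("fit",r.x.round(4),"deg",np.degrees(r.x[2]).round(2));print(r.fun.reshape(-1,2).round(1).tolist())
    return r.x
E
python3 - <<'E'
from h import *
for n in CM:
    T=CM[n]["camera_from_world"];print(n,(-T[:3,:3].T@T[:3,3]).round(3))
t=lambda u:crop((145,220),5,u); s=lambda u:crop((205,145),5,u)
hx,hy,z=.064,.155,.056
tp=[("top",t((88,42)),(hx,hy,z)),("top",t((720,130)),(hx,-hy,z)),("top",t((685,392)),(-hx,-hy,z)),("top",t((38,292)),(-hx,hy,z))]
sc=[("scene",s((57,80)),(-hx,hy,z)),("scene",s((300,45)),(hx,hy,z)),("scene",s((443,447)),(hx,-hy,z)),("scene",s((140,510)),(-hx,-hy,z))]
p0=[.45,.3,-.13]
for o in(tp,sc,tp+sc): P=fit(o,p0)
# platform slot, outer ends in shaker frame
def loc(p,P):
    d=np.array(p[:2])-P[:2];c,q=np.cos(P[2]),np.sin(P[2]);return np.array([c*d[0]+q*d[1],-q*d[0]+c*d[1]]).round(4)
print("slot",loc(unproj("top",t((494,224)),.064),P))
print("+y end top mid",loc(unproj("top",t((317,190)),.09),P))
print("-y plate outer top mid",loc(unproj("top",t((672,247)),.085),P))
t=lambda u:crop((310,215),6,u); s=lambda u:crop((235,270),4,u)
hx,hy,z=.031,.074,.066
tp=[("top",t((325,382)),(hx,hy,z)),("top",t((703,322)),(hx,-hy,z)),("top",t((730,478)),(-hx,-hy,z)),("top",t((350,545)),(-hx,hy,z))]
sc=[("scene",s((96,206)),(-hx,hy,z)),("scene",s((427,408)),(hx,-hy,z)),("scene",s((287,490)),(-hx,-hy,z)),("scene",s((290,572)),(-hx,-hy,0)),("scene",s((420,495)),(hx,-hy,0))]
for o in(tp,sc,tp+sc): fit(o,[.4,-.1,.13])
E
```

```text
scene [ 0.288 -0.474  0.646]
top [0.303 0.083 1.286]
fit [ 0.4863  0.3172 -0.1371] deg -7.86
[[-0.4, -1.9], [2.1, -0.6], [0.3, 0.7], [-1.7, 1.1]]
fit [ 0.483   0.3155 -0.1334] deg -7.64
[[-2.7, 0.3], [1.2, 0.3], [2.9, 0.2], [-1.2, -1.1]]
fit [ 0.4848  0.3164 -0.1353] deg -7.75
[[-0.1, -1.2], [2.4, -0.2], [0.7, 1.2], [-1.3, 1.9], [-1.9, -0.1], [1.9, -0.0], [3.5, -0.3], [-0.6, -1.6]]
slot [ 0.0021 -0.0531]
+y end top mid [0.0026 0.0253]
-y plate outer top mid [ 0.0009 -0.1389]
fit [ 0.4317 -0.0947  0.1708] deg 9.79
[[-0.1, 0.1], [-0.6, 0.0], [0.2, 0.3], [0.4, -0.5]]
fit [ 0.4306 -0.0959  0.1606] deg 9.2
[[-0.9, -1.0], [1.1, -0.7], [-0.0, -0.4], [-0.7, 1.7], [0.6, 0.6]]
fit [ 0.431  -0.0953  0.1617] deg 9.27
[[0.2, 0.2], [-0.1, 0.6], [0.5, 1.0], [0.6, -0.4], [-0.8, -1.2], [1.2, -1.2], [0.1, -0.8], [-0.6, 1.3], [0.7, 0.2]]
```

```bash
cat >> h.py <<'E'
def toolR(yaw,ref=None):
    # tool y down, tool z along +-(cos yaw, sin yaw); closest to ref
    y=np.array([0,0,-1.]);best=None
    ref=R.from_quat(sense()["tool_rot"]) if ref is None else ref
    for k in(1,-1):
        z=k*np.array([np.cos(yaw),np.sin(yaw),0]);x=np.cross(y,z)
        r=R.from_matrix(np.c_[x,y,z])
        if best is None or (ref.inv()*r).magnitude()<(ref.inv()*best).magnitude():best=r
    return best
def delta(pos,rot=None,frm=None):
    s=sense();q=R.from_quat(s["tool_rot"]);p=s["tcp_pos"]
    if frm is not None:p=np.array(frm)
    rot=q if rot is None else rot
    d=q.inv().apply(np.array(pos)-p);v=(q.inv()*rot).as_rotvec()
    print("delta",np.r_[d,v].round(4).tolist());return d,v
E
python3 - <<'E'
from h import *
s=sense();print(R.from_quat(s["tool_rot"]).as_matrix().round(3))
P=[.486,.3168,-.1355]
print(W(P,[0,-.17,.073]))
for y in(P[2],):
    r=toolR(y);w=W(P,[0,-.175,.16])[0];delta(w,r,[.223,-.584,.203]);print(w)
E
```

```text
[[-0.934 -0.     0.357]
 [-0.357  0.002 -0.934]
 [-0.    -1.    -0.002]]
[[0.46303542 0.14835823 0.073     ]]
delta [-0.4831, 0.0443, -0.594, 0.0016, -1.0705, -0.0013]
[0.46235999 0.14340407 0.16      ]
```

play_rows([
  [-0.03,0,-0.037,0,-0.08,0],
  [-0.06,0,-0.074,0,-0.16,0],
  [-0.09,0,-0.111,0,-0.24,0],
  [-0.12,0,-0.148,0,-0.32,0],
  [-0.15,0,-0.185,0,-0.4,0],
  [-0.18,0,-0.222,0,-0.48,0],
  [-0.21,0,-0.259,0,-0.56,0],
  [-0.24,0,-0.296,0,-0.64,0],
  [-0.27,0,-0.333,0,-0.72,0],
  [-0.3,0,-0.37,0,-0.8,0],
  [-0.33,0,-0.407,0,-0.88,0],
  [-0.36,0,-0.444,0,-0.96,0],
], gripper=0)

```text
t: 1.3
tcp_pos: [0.401, -0.0388, 0.2025]
tool_rot: [0.436, -0.557, 0.557, -0.436]
force: [0.4, -0.7, 0.4]
finger_gap: 0.001
```

Run:
```python
from h import *
P=[.486,.3168,-.1355]
s=sense();print(s["tcp_pos"],s["q"])
delta(W(P,[0,-.175,.16])[0],toolR(P[2]))
```

```text
[ 0.40104702 -0.03875042  0.20252622] [-3.75407282e-01  2.27972052e-01  1.95692669e+00 -2.74384906e-05
  9.56539416e-01 -1.32292918e-01]
delta [-0.1916, 0.0425, 0.0157, -0.0001, -0.1076, 0.0001]
```

play_rows([
  [-0.04,0.005,0.003,0,-0.03,0],
  [-0.08,0.01,0.006,0,-0.06,0],
  [-0.12,0.015,0.01,0,-0.09,0],
  [-0.16,0.025,0.013,0,-0.108,0],
  [-0.192,0.042,0.016,0,-0.108,0],
  [-0.192,0.07,0.016,0,-0.108,0],
  [-0.192,0.1,0.016,0,-0.108,0],
  [-0.192,0.115,0.016,0,-0.108,0],
  [-0.192,0.125,0.016,0,-0.108,0],
  [-0.192,0.125,0.016,0,-0.108,0],
  [-0.192,0.125,0.016,0,-0.108,0],
])

```text
t: 2.4
tcp_pos: [0.4636, 0.1416, 0.0778]
tool_rot: [0.464, -0.533, 0.533, -0.464]
force: [0.4, -0.7, -0.1]
finger_gap: -0.002
```

Run:
```python
from h import *
import cv2
P=[.486,.3168,-.1355]
s=sense();print(s["tcp_pos"],s["q"],s["force"])
delta(W(P,[0,-.16,.073])[0],toolR(P[2]))
a=snapshot("top");b=snapshot("scene")
cv2.imwrite("pics/c5.png",cv2.resize(a[215:315,180:330,::-1],None,fx=5,fy=5,interpolation=cv2.INTER_CUBIC))
cv2.imwrite("pics/c6.png",cv2.resize(b[145:265,205:305,::-1],None,fx=5,fy=5,interpolation=cv2.INTER_CUBIC))
```

```text
[0.46358968 0.14164154 0.07783879] [6.54863311e-02 5.47580279e-01 1.89276602e+00 3.99950367e-06
 7.00624915e-01 2.03684107e-01] [ 0.41366742 -0.72241341 -0.07935695]
delta [-0.0166, 0.0048, -0.0015, -0.0006, -0.0027, -0.0001]
```

View pics/c5.png

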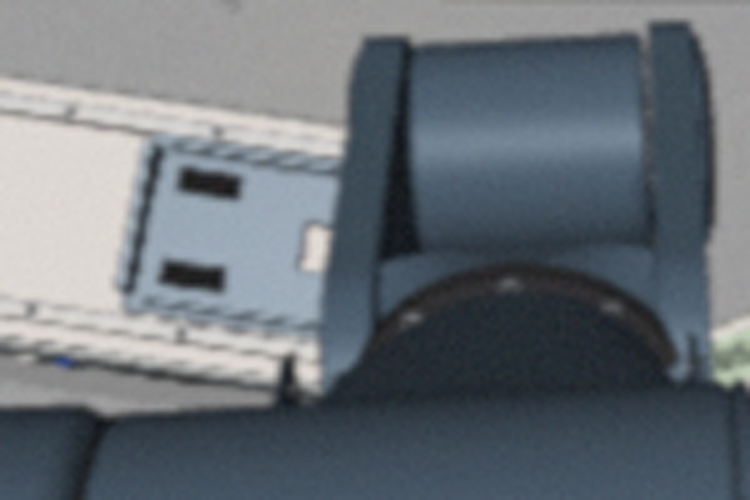

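View pics/c6.png

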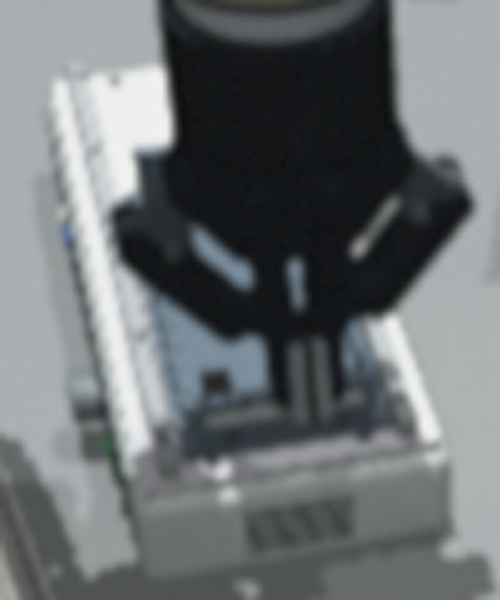

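The scene crop shows the shut fingers at (312,395), just outside the platform's -y end plate. Next I approach and push.

play_rows([
  [-0.004,0.004,-0.001,0,0,0],
  [-0.008,0.004,-0.001,0,0,0],
  [-0.012,0.004,-0.001,0,0,0],
  [-0.016,0.004,-0.001,0,0,0],
  [-0.018,0.004,-0.001,0,0,0],
  [-0.02,0.004,-0.001,0,0,0],
  [-0.021,0.004,-0.001,0,0,0],
  [-0.022,0.004,-0.001,0,0,0],
  [-0.023,0.004,-0.001,0,0,0],
])

```text
t: 3.4
tcp_pos: [0.4653, 0.1646, 0.0735]
tool_rot: [-0.464, 0.533, -0.533, 0.464]
force: [-0.0, 0.4, 0.0]
finger_gap: 0.003
```

play_rows([
  [-0.001,0,0,0,0,0],
  [-0.002,0,0,0,0,0],
  [-0.003,0,0,0,0,0],
  [-0.004,0,0,0,0,0],
])

```text
t: 3.8
tcp_pos: [0.4659, 0.1686, 0.0735]
tool_rot: [-0.464, 0.533, -0.533, 0.464]
force: [-0.3, -0.4, 0.3]
finger_gap: 0.004
```

play_rows([
  [-0.001,0,0,0,0,0],
  [-0.002,0,0,0,0,0],
  [-0.003,0,0,0,0,0],
  [-0.004,0,0,0,0,0],
])

```text
t: 4.2
tcp_pos: [0.4665, 0.1726, 0.0735]
tool_rot: [0.464, -0.533, 0.533, -0.464]
force: [-0.4, 0.6, -0.0]
finger_gap: -0.0
```

play_rows([
  [-0.001,0,0,0,0,0],
  [-0.002,0,0,0,0,0],
  [-0.003,0,0,0,0,0],
  [-0.004,0,0,0,0,0],
])

```text
t: 4.6
tcp_pos: [0.467, 0.1766, 0.0735]
tool_rot: [-0.464, 0.533, -0.533, 0.464]
force: [-0.8, 0.9, -0.1]
finger_gap: 0.001
```

play_rows([
  [-0.001,0,0,0,0,0],
  [-0.002,0,0,0,0,0],
  [-0.003,0,0,0,0,0],
])

```text
t: 4.9
tcp_pos: [0.4674, 0.1796, 0.0735]
tool_rot: [0.464, -0.533, 0.533, -0.464]
force: [-1.1, -0.0, 0.8]
finger_gap: 0.001
```

play_rows([
  [-0.001,0,0,0,0,0],
  [-0.002,0,0,0,0,0],
  [-0.003,0,0,0,0,0],
])

```text
t: 5.2
tcp_pos: [0.4678, 0.1825, 0.0735]
tool_rot: [-0.464, 0.533, -0.533, 0.464]
force: [-0.1, -0.7, 0.0]
finger_gap: 0.0
```

Run:
```python
from h import *
import cv2
b=snapshot("scene");print(sense()["force"])
cv2.imwrite("pics/c7.png",cv2.resize(b[145:265,205:305,::-1],None,fx=5,fy=5,interpolation=cv2.INTER_CUBIC))
```

```text
[ 0.36675181 -0.46180552 -0.58885078]
```

View pics/c7.png

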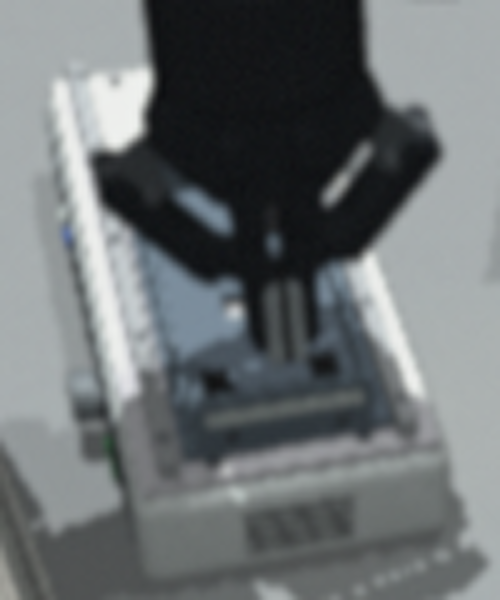

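Run:
```python
from h import *
P=[.486,.3168,-.1355]
f=lambda p:((proj("scene",p)-[205,145])*5+2).round(0).tolist()
print("tcp",f([.4678,.1825,.0735]),"start tcp",f([.4636,.1416,.0778]))
for y in(-.139,-.134): print(y,f(W(P,[[-.035,y,.086],[.035,y,.086],[-.035,y,.058],[.035,y,.058]])))
d=np.array([.4678,.1825])-P[:2];print(d)
```

```text
tcp [[292.0, 406.0]] start tcp [[315.0, 465.0]]
-0.139 [[201.0, 402.0], [380.0, 373.0], [208.0, 457.0], [382.0, 427.0]]
-0.134 [[199.0, 394.0], [377.0, 365.0], [206.0, 449.0], [380.0, 419.0]]
[-0.0182 -0.1343]
```

Run:
```python
import cv2
from station import snapshot,sense
a=snapshot("scene")[:,:,::-1]; cv2.imwrite("pics/s8.png",a)
for n,i in(("c8",a),("c9",cv2.imread("pics/scene0.png"))):
    cv2.imwrite(f"pics/{n}.png",cv2.resize(cv2.convertScaleAbs(i[195:260,230:300],alpha=1.6,beta=20),None,fx=9,fy=9,interpolation=cv2.INTER_CUBIC))
```

```text
(no output)
```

View pics/c8.png

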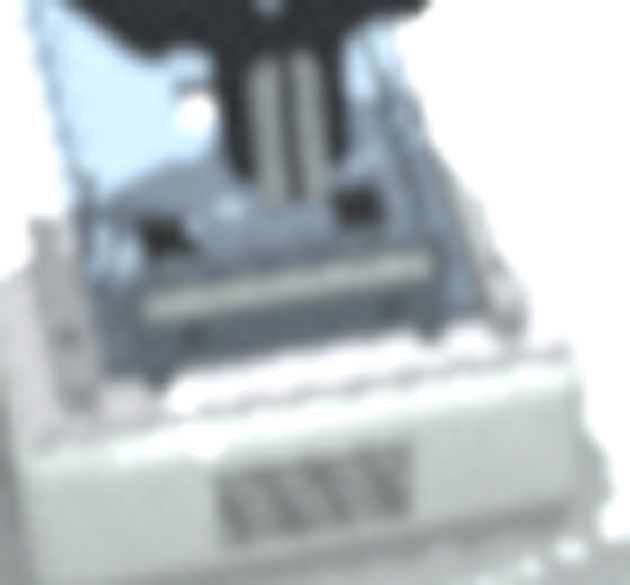

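View pics/c9.png

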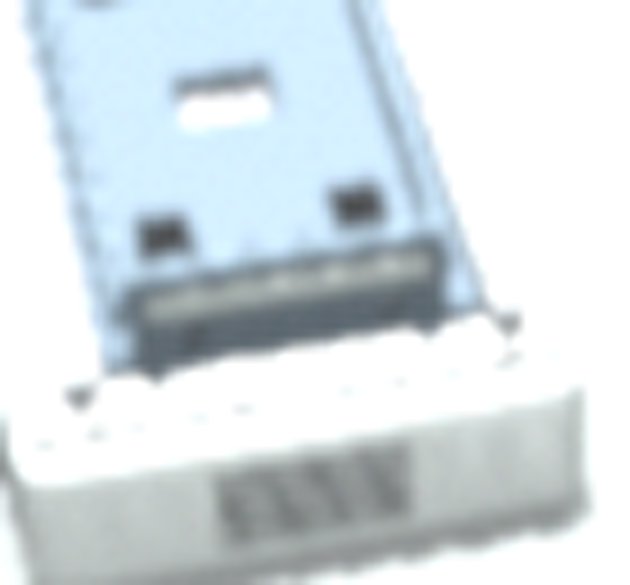

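Run:
```python
from h import *
for xy in([.4678,.1825],):
    for z in(.0735,.08,.09,.095,.1):
        print(z,proj("scene",[xy+[z]]).round(1))
s=sense();print(s["q"],s["tcp_pos"],s["finger_gap"],s["force"],s["ft_torque"])
```

```text
0.0735 [[263.  225.9]]
0.08 [[262.7 223.3]]
0.09 [[262.4 219.4]]
0.095 [[262.2 217.4]]
0.1 [[262.  215.4]]
[1.49197282e-01 5.70885061e-01 1.85191829e+00 1.48554064e-05
 7.18690832e-01 2.87004611e-01] [0.46788429 0.18257989 0.07353008] -0.0021028927175139383 [ 0.83411537  0.18554569 -1.02695271] [0.00067429 0.01630099 0.00037628]
```

View pics/s8.png

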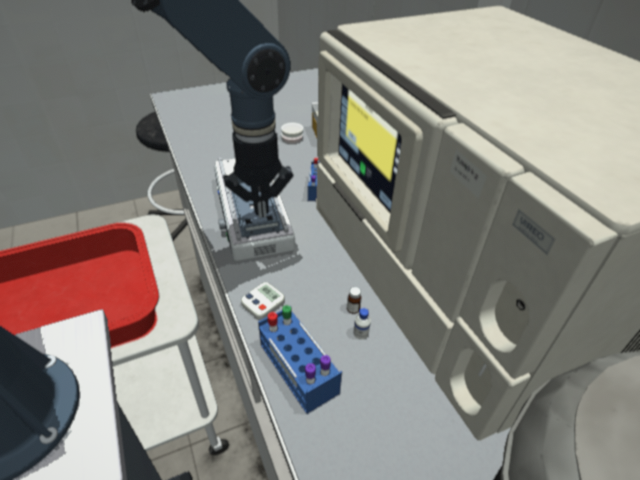

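play_rows([
  [0.01,0,0,0,0,0],
  [0.02,0,0,0,0,0],
  [0.03,0,0,0,0,0],
  [0.04,0,0,0,0,0],
  [0.045,0,0,0,0,0],
  [0.045,0.005,0,0,0,0],
  [0.045,0.01,0,0,0,0],
  [0.045,0.01,0,0,0,0],
])

```text
t: 6.1
tcp_pos: [0.4611, 0.138, 0.0627]
tool_rot: [-0.465, 0.534, -0.533, 0.464]
force: [-0.0, 0.4, -0.5]
finger_gap: 0.007
```

Run:
```python
import cv2
from station import snapshot,sense
a=snapshot("scene")[:,:,::-1]
cv2.imwrite(f"pics/c10.png",cv2.resize(cv2.convertScaleAbs(a[175:260,220:310],alpha=1.6,beta=20),None,fx=7,fy=7,interpolation=cv2.INTER_CUBIC))
from h import *
p=sense()["tcp_pos"];print(p,(proj("scene",[p])-[220,175])*7+3)
```

```text
[0.46125713 0.13810859 0.06295085] [[335.40400415 492.32380632]]
```

View pics/c10.png

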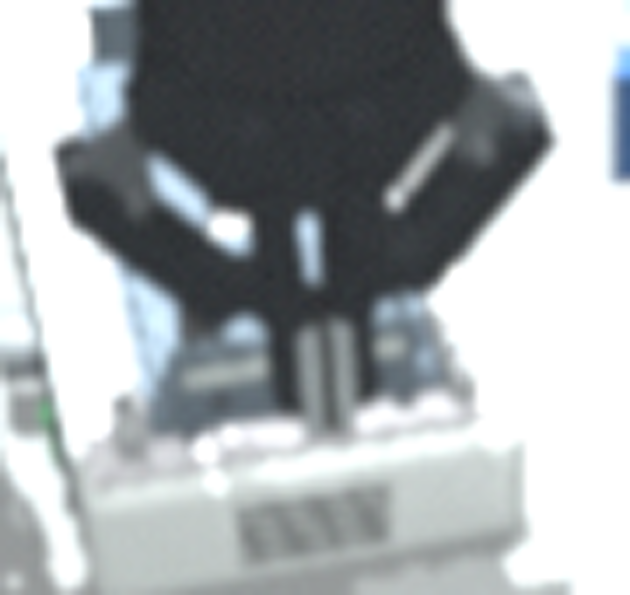

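play_rows([
  [0,0.004,0,0,0,0],
  [0,0.007,0,0,0,0],
  [-0.004,0.007,0,0,0,0],
  [-0.008,0.007,0,0,0,0],
  [-0.011,0.007,0,0,0,0],
  [-0.013,0.007,0,0,0,0],
  [-0.014,0.007,0,0,0,0],
  [-0.015,0.007,0,0,0,0],
  [-0.016,0.007,0,0,0,0],
])

```text
t: 7.05
tcp_pos: [0.4639, 0.1538, 0.0566]
tool_rot: [0.464, -0.533, 0.533, -0.464]
force: [-0.0, -0.4, 0.3]
finger_gap: -0.003
```

play_rows([
  [-0.001,0,0,0,0,0],
  [-0.002,0,0,0,0,0],
  [-0.003,0,0,0,0,0],
])

```text
t: 7.35
tcp_pos: [0.4643, 0.1567, 0.0565]
tool_rot: [-0.464, 0.533, -0.533, 0.464]
force: [0.1, 0.4, -0.3]
finger_gap: -0.003
```

Run:
```python
import cv2
from station import snapshot,sense
a=snapshot("scene")[:,:,::-1]
cv2.imwrite(f"pics/c11.png",cv2.resize(cv2.convertScaleAbs(a[175:260,220:310],alpha=1.6,beta=20),None,fx=7,fy=7,interpolation=cv2.INTER_CUBIC))
```

```text
(no output)
```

View pics/c11.png

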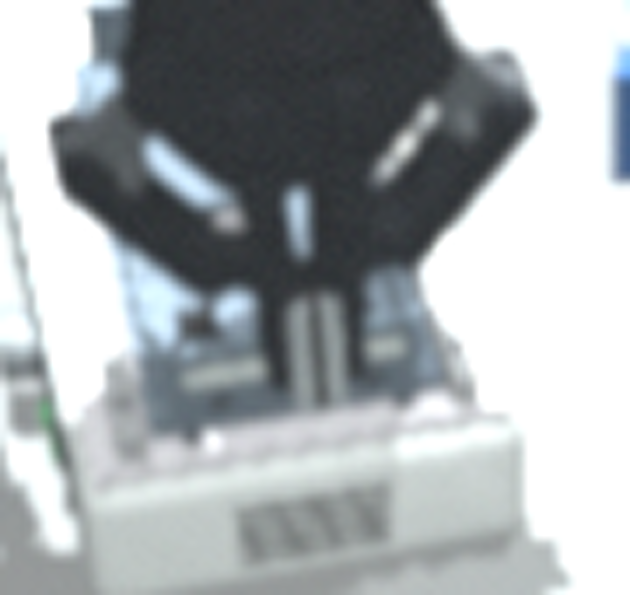

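play_rows([
  [-0.001,0,0,0,0,0],
  [-0.002,0,0,0,0,0],
  [-0.003,0,0,0,0,0],
  [-0.004,0,0,0,0,0],
])

```text
t: 7.8
tcp_pos: [0.4648, 0.1608, 0.0565]
tool_rot: [-0.464, 0.533, -0.533, 0.464]
force: [0.7, 0.2, -0.2]
finger_gap: -0.002
```

play_rows([
  [-0.001,0,0,0,0,0],
  [-0.002,0,0,0,0,0],
  [-0.003,0,0,0,0,0],
  [-0.004,0,0,0,0,0],
])

```text
t: 8.2
tcp_pos: [0.4654, 0.1647, 0.0565]
tool_rot: [0.464, -0.533, 0.533, -0.464]
force: [-0.1, 0.2, -1.0]
finger_gap: -0.0
```

play_rows([
  [-0.001,0,0,0,0,0],
  [-0.002,0,0,0,0,0],
  [-0.003,0,0,0,0,0],
  [-0.004,0,0,0,0,0],
])

```text
t: 8.6
tcp_pos: [0.4659, 0.1687, 0.0565]
tool_rot: [0.464, -0.533, 0.533, -0.464]
force: [-0.3, -0.3, -0.4]
finger_gap: -0.001
```

play_rows([
  [-0.001,0,0,0,0,0],
  [-0.002,0,0,0,0,0],
  [-0.003,0,0,0,0,0],
  [-0.004,0,0,0,0,0],
])

```text
t: 9.0
tcp_pos: [0.4662, 0.1722, 0.0565]
tool_rot: [0.465, -0.533, 0.533, -0.464]
force: [0.5, -2.4, 0.1]
finger_gap: -0.005
```

play_rows([
  [-0.001,0,0,0,0,0],
  [-0.002,0,0,0,0,0],
  [-0.003,0,0,0,0,0],
  [-0.004,0,0,0,0,0],
])

```text
t: 9.4
tcp_pos: [0.4669, 0.1766, 0.0565]
tool_rot: [-0.464, 0.533, -0.533, 0.464]
force: [-0.1, -2.9, 0.4]
finger_gap: 0.0
```

Run:
```python
import cv2
from station import snapshot,sense
a=snapshot("scene")[:,:,::-1]
cv2.imwrite(f"pics/c12.png",cv2.resize(cv2.convertScaleAbs(a[175:260,220:310],alpha=1.6,beta=20),None,fx=7,fy=7,interpolation=cv2.INTER_CUBIC))
```

```text
(no output)
```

View pics/c12.png

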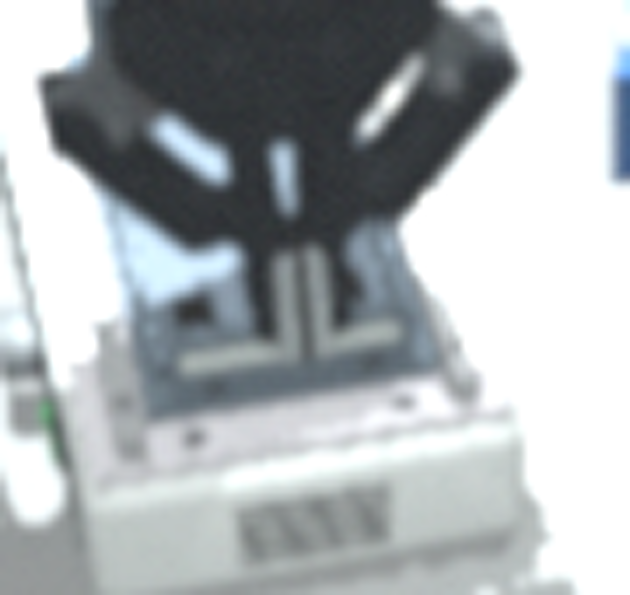

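Contact and sliding: about 3 N, and the fingers are flush against the plate's outer face at (300,350). I'll keep pushing.

play_rows([
  [-0.0015,0,0,0,0,0],
  [-0.003,0,0,0,0,0],
  [-0.0045,0,0,0,0,0],
  [-0.006,0,0,0,0,0],
  [-0.0075,0,0,0,0,0],
  [-0.009,0,0,0,0,0],
])

```text
t: 10.05
tcp_pos: [0.4682, 0.1856, 0.0565]
tool_rot: [-0.464, 0.533, -0.533, 0.464]
force: [-0.1, -2.2, 0.1]
finger_gap: 0.001
```

play_rows([
  [-0.0015,0,0,0,0,0],
  [-0.003,0,0,0,0,0],
  [-0.0045,0,0,0,0,0],
  [-0.006,0,0,0,0,0],
  [-0.0075,0,0,0,0,0],
  [-0.009,0,0,0,0,0],
])

```text
t: 10.65
tcp_pos: [0.4695, 0.1944, 0.0565]
tool_rot: [-0.464, 0.533, -0.533, 0.464]
force: [-1.1, -2.5, 0.5]
finger_gap: 0.001
```

play_rows([
  [-0.001,0,0,0,0,0],
  [-0.002,0,0,0,0,0],
])

```text
t: 10.85
tcp_pos: [0.4697, 0.1964, 0.0565]
tool_rot: [0.464, -0.533, 0.533, -0.464]
force: [0.1, -2.9, -0.6]
finger_gap: 0.0
```

play_rows([
  [-0.001,0,0,0,0,0],
  [-0.002,0,0,0,0,0],
])

```text
t: 11.05
tcp_pos: [0.47, 0.1984, 0.0565]
tool_rot: [-0.464, 0.533, -0.533, 0.464]
force: [-0.3, -3.7, -0.1]
finger_gap: -0.003
```

play_rows([
  [-0.0007,0,0,0,0,0],
  [-0.0014,0,0,0,0,0],
  [-0.002,0,0,0,0,0],
])

```text
t: 11.35
tcp_pos: [0.4703, 0.2003, 0.0565]
tool_rot: [-0.464, 0.533, -0.533, 0.464]
force: [0.2, -3.3, 1.0]
finger_gap: 0.002
```

play_rows([
  [-0.001,0,0,0,0,0],
  [-0.002,0,0,0,0,0],
])

```text
t: 11.55
tcp_pos: [0.4706, 0.2023, 0.0565]
tool_rot: [-0.464, 0.533, -0.533, 0.464]
force: [-1.2, -2.9, 0.8]
finger_gap: -0.002
```

play_rows([
  [-0.001,0,0,0,0,0],
  [-0.002,0,0,0,0,0],
])

```text
t: 11.75
tcp_pos: [0.471, 0.2044, 0.0565]
tool_rot: [0.464, -0.533, 0.533, -0.464]
force: [-0.3, -2.5, 0.3]
finger_gap: -0.004
```

play_rows([
  [-0.001,0,0,0,0,0],
  [-0.002,0,0,0,0,0],
])

```text
t: 11.95
tcp_pos: [0.4712, 0.2063, 0.0565]
tool_rot: [0.464, -0.533, 0.533, -0.464]
force: [-0.8, -2.7, 0.2]
finger_gap: -0.002
```

play_rows([
  [-0.001,0,0,0,0,0],
  [-0.002,0,0,0,0,0],
])

```text
t: 12.15
tcp_pos: [0.4714, 0.2083, 0.0565]
tool_rot: [-0.464, 0.533, -0.533, 0.464]
force: [0.5, -2.3, 0.9]
finger_gap: 0.002
```

play_rows([
  [-0.001,0,0,0,0,0],
  [-0.002,0,0,0,0,0],
])

```text
t: 12.35
tcp_pos: [0.4717, 0.2103, 0.0565]
tool_rot: [-0.464, 0.533, -0.533, 0.464]
force: [-0.4, -1.7, 0.2]
finger_gap: -0.001
```

play_rows([
  [-0.001,0,0,0,0,0],
  [-0.002,0,0,0,0,0],
])

```text
t: 12.55
tcp_pos: [0.4723, 0.2127, 0.0566]
tool_rot: [-0.464, 0.533, -0.533, 0.465]
force: [-0.5, -0.5, -0.2]
finger_gap: -0.001
```

Run:
```python
import cv2
from station import snapshot,sense
a=snapshot("scene")[:,:,::-1]
cv2.imwrite(f"pics/c13.png",cv2.resize(cv2.convertScaleAbs(a[140:260,205:305],alpha=1.5,beta=20),None,fx=5,fy=5,interpolation=cv2.INTER_CUBIC))
print(sense()["force"])
```

```text
[0.59924238 0.81834808 0.1270673 ]
```

View pics/c13.png

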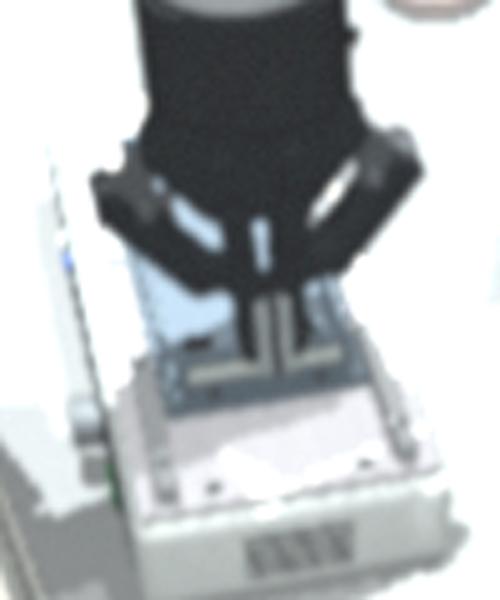

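play_rows([
  [-0.0005,0,0,0,0,0],
  [-0.001,0,0,0,0,0],
])

```text
t: 12.8
tcp_pos: [0.4722, 0.2133, 0.0565]
tool_rot: [-0.464, 0.533, -0.533, 0.464]
force: [-0.8, -0.1, 0.5]
finger_gap: -0.002
```

play_rows([
  [-0.0005,0,0,0,0,0],
  [-0.001,0,0,0,0,0],
])

```text
t: 13.0
tcp_pos: [0.4723, 0.2142, 0.0565]
tool_rot: [-0.464, 0.533, -0.533, 0.464]
force: [0.8, -1.2, -0.2]
finger_gap: -0.001
```

play_rows([
  [-0.0005,0,0,0,0,0],
  [-0.0008,0,0,0,0,0],
])

```text
t: 13.2
tcp_pos: [0.4722, 0.2145, 0.0565]
tool_rot: [0.465, -0.533, 0.533, -0.464]
force: [0.4, -2.7, 0.4]
finger_gap: -0.002
```

play_rows([
  [-0.0005,0,0,0,0,0],
  [-0.0005,0,0,0,0,0],
])

```text
t: 13.4
tcp_pos: [0.4722, 0.2152, 0.0565]
tool_rot: [-0.465, 0.533, -0.533, 0.464]
force: [-0.6, -2.8, 1.0]
finger_gap: 0.003
```

play_rows([
  [-0.0005,0,0,0,0,0],
  [-0.0005,0,0,0,0,0],
])

```text
t: 13.6
tcp_pos: [0.4723, 0.2159, 0.0565]
tool_rot: [-0.464, 0.533, -0.533, 0.464]
force: [-0.0, -2.6, 0.3]
finger_gap: 0.002
```

play_rows([
  [-0.0005,0,0,0,0,0],
  [-0.0005,0,0,0,0,0],
])

```text
t: 13.8
tcp_pos: [0.4724, 0.2163, 0.0565]
tool_rot: [-0.465, 0.533, -0.533, 0.464]
force: [0.1, -2.8, 0.2]
finger_gap: 0.001
```

play_rows([
  [-0.0005,0,0,0,0,0],
  [-0.0005,0,0,0,0,0],
])

```text
t: 14.0
tcp_pos: [0.4724, 0.2165, 0.0565]
tool_rot: [0.465, -0.533, 0.533, -0.464]
force: [-1.0, -5.4, 1.2]
finger_gap: 0.004
```

play_rows([
  [-0.0005,0,0,0,0,0],
  [-0.0005,0,0,0,0,0],
])

```text
t: 14.2
tcp_pos: [0.4724, 0.2167, 0.0565]
tool_rot: [0.465, -0.533, 0.533, -0.464]
force: [0.1, -5.6, 0.7]
finger_gap: 0.001
```

Force rose to 5.6 N with the tool barely moving, so the pin has caught. I'm retreating to look.

play_rows([
  [0.005,0,0,0,0,0],
  [0.02,0,0,0,0,0],
  [0.035,-0.02,0,0,0,0],
  [0.07,-0.05,0,0,-0.06,0],
  [0.11,-0.08,0,0,-0.12,0],
  [0.15,-0.11,0,0,-0.18,0],
  [0.19,-0.135,0,0,-0.24,0],
  [0.23,-0.135,0,0,-0.3,0],
  [0.265,-0.135,0,0,-0.3,0],
  [0.29,-0.135,0,0,-0.3,0],
], gripper=0.0854)

```text
t: 15.2
tcp_pos: [0.4325, -0.0722, 0.192]
tool_rot: [-0.538, 0.458, -0.459, 0.539]
force: [-0.3, -0.1, 0.2]
finger_gap: 1.0
```

Run:
```python
import cv2
from h import *
a=snapshot("scene")[:,:,::-1];b=snapshot("top")[:,:,::-1]
cv2.imwrite("pics/top14.png",b)
cv2.imwrite(f"pics/c14.png",cv2.resize(a[140:260,205:305],None,fx=5,fy=5,interpolation=cv2.INTER_CUBIC))
cv2.imwrite(f"pics/c15.png",cv2.resize(b[220:310,145:300],None,fx=5,fy=5,interpolation=cv2.INTER_CUBIC))
print(sense()["tcp_pos"],sense()["q"])
delta([.4312,-.0953,.19],toolR(.164))
```

```text
[ 0.43291353 -0.07278223  0.19176677] [-4.22328870e-01  2.94252248e-01  1.89340676e+00  2.17852867e-04
  9.51874398e-01 -5.79308705e-01]
delta [0.022, 0.0018, -0.0052, -0.0018, -0.0071, 0.001]
```

View pics/c14.png

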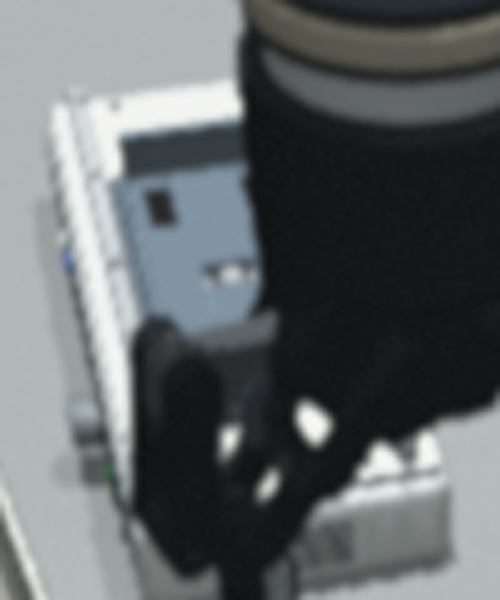

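View pics/c15.png

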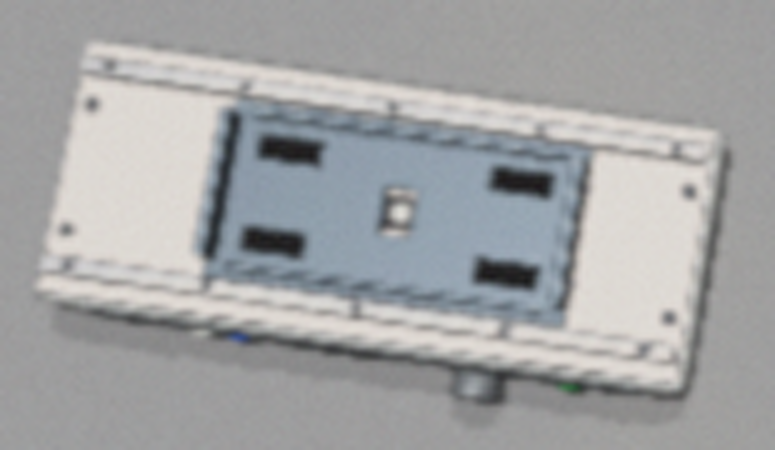

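The top crop shows the round pin inside the slot at (398,212), and the platform lies level. Next I hover over the rack and check the tip height.

play_rows([
  [0.022,0.002,-0.005,-0.0018,-0.007,0.001],
  [0.022,0.03,-0.005,-0.0018,-0.007,0.001],
  [0.022,0.06,-0.005,-0.0018,-0.007,0.001],
  [0.022,0.08,-0.005,-0.0018,-0.007,0.001],
  [0.022,0.092,-0.005,-0.0018,-0.007,0.001],
  [0.022,0.092,-0.005,-0.0018,-0.007,0.001],
])

```text
t: 15.9
tcp_pos: [0.43, -0.091, 0.098]
tool_rot: [0.541, -0.458, 0.454, -0.54]
force: [-0.4, 0.0, -0.4]
finger_gap: 0.997
```

Run:
```python
import cv2
from h import *
a=snapshot("scene")[:,:,::-1]
cv2.imwrite(f"pics/c16.png",cv2.resize(cv2.convertScaleAbs(a[250:420,220:380],alpha=1.4,beta=15),None,fx=4,fy=4,interpolation=cv2.INTER_CUBIC))
s=sense();p=s["tcp_pos"];r=R.from_quat(s["tool_rot"]);print(p,s["force"]);print(r.as_matrix().round(3))
for k in(-1,1):
  for dz in(0,.02,.033):
    print(k,dz,((proj("scene",[p+r.apply([0,0,k*.0427])+[0,0,dz]])-[220,250])*4+1.5).round())
delta([.4312,-.0953,.09],toolR(.164))
```

```text
[ 0.43078644 -0.09140541  0.09893477] [0.11228753 0.22336476 1.03246882]
[[ 0.168 -0.004  0.986]
 [-0.986  0.002  0.168]
 [-0.003 -1.    -0.003]]
-1 0 [[208. 369.]]
-1 0.02 [[205. 336.]]
-1 0.033 [[203. 314.]]
1 0 [[404. 269.]]
1 0.02 [[405. 235.]]
1 0.033 [[406. 213.]]
delta [0.0039, 0.0089, -0.0002, 0.0032, 0.0052, -0.0028]
```

View pics/c16.png

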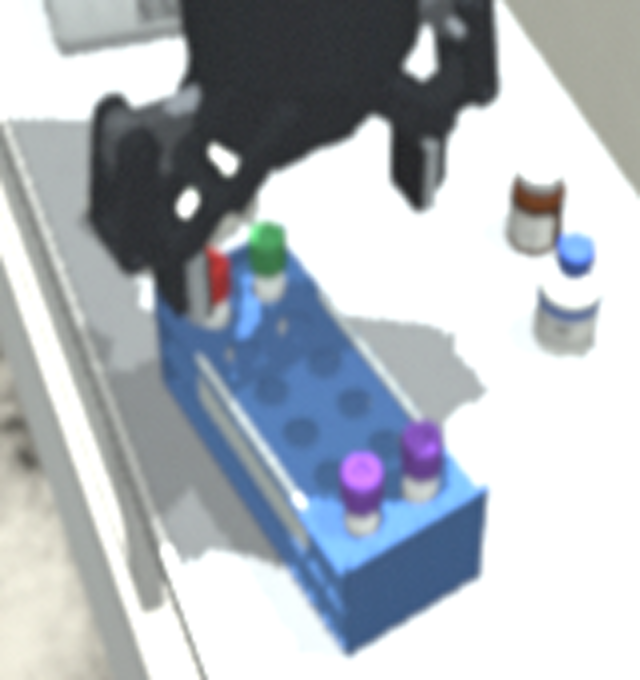

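play_rows([
  [0.002,0.02,0,0,0.005,0],
  [0.004,0.045,0,0,0.005,0],
  [0.004,0.068,0,0,0.005,0],
  [0.004,0.085,0,0,0.005,0],
  [0.004,0.094,0,0,0.005,0],
  [0.004,0.094,0,0,0.005,0],
])

```text
t: 16.55
tcp_pos: [0.432, -0.096, 0.0053]
tool_rot: [0.54, -0.458, 0.456, -0.539]
force: [-0.3, -0.3, 0.8]
finger_gap: 1.0
```

Run:
```python
import cv2
from h import *
a=snapshot("scene")[:,:,::-1]
cv2.imwrite(f"pics/c17.png",cv2.resize(cv2.convertScaleAbs(a[250:420,220:380],alpha=1.4,beta=15),None,fx=4,fy=4,interpolation=cv2.INTER_CUBIC))
s=sense();print(s["tcp_pos"],s["force"])
```

```text
[ 0.43226836 -0.09617444  0.00583244] [0.53277351 0.38259956 1.24993728]
```

View pics/c17.png

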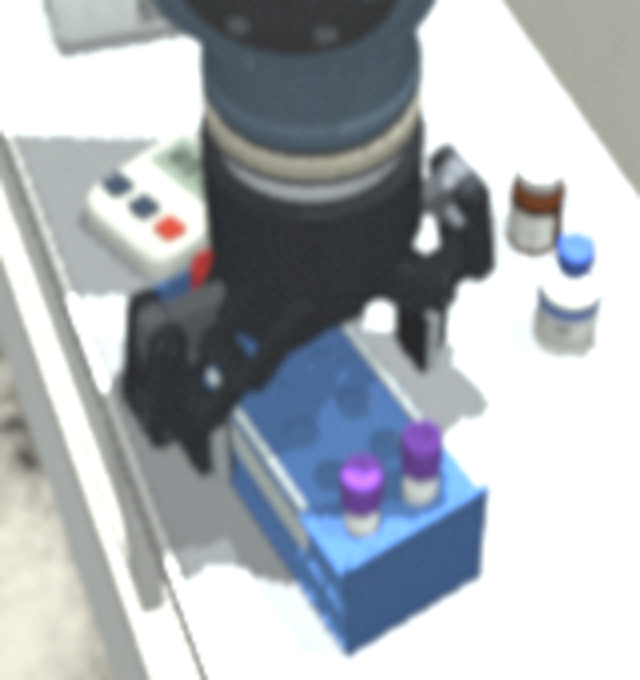

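play_rows([
  [0,0.004,0,0,0,0],
  [0,0.004,0,0,0,0],
  [0,0.004,0,0,0,0],
  [0,0.004,0,0,0,0],
  [0,0.004,0,0,0,0],
  [0,0.004,0,0,0,0],
  [0,0.004,0,0,0,0],
], gripper=0.045, force=45)

```text
t: 17.3
tcp_pos: [0.432, -0.0963, 0.0022]
tool_rot: [0.54, -0.458, 0.457, -0.539]
force: [-0.8, 0.9, 6.7]
finger_gap: 0.681
```

Run:
```python
import cv2
from h import *
a=snapshot("scene")[:,:,::-1]
cv2.imwrite(f"pics/c18.png",cv2.resize(cv2.convertScaleAbs(a[250:420,220:380],alpha=1.4,beta=15),None,fx=4,fy=4,interpolation=cv2.INTER_CUBIC))
s=sense();print(s["tcp_pos"],s["force"],s["finger_gap"]*.0854,s["q"])
```

```text
[ 0.43207321 -0.09625481  0.00221349] [-0.46925174  0.72090143  6.32644763] 0.05815970917373573 [-4.72453027e-01  6.80083804e-01  2.03254771e+00 -6.34634429e-04
  4.30129031e-01 -6.36059935e-01]
```

View pics/c18.png

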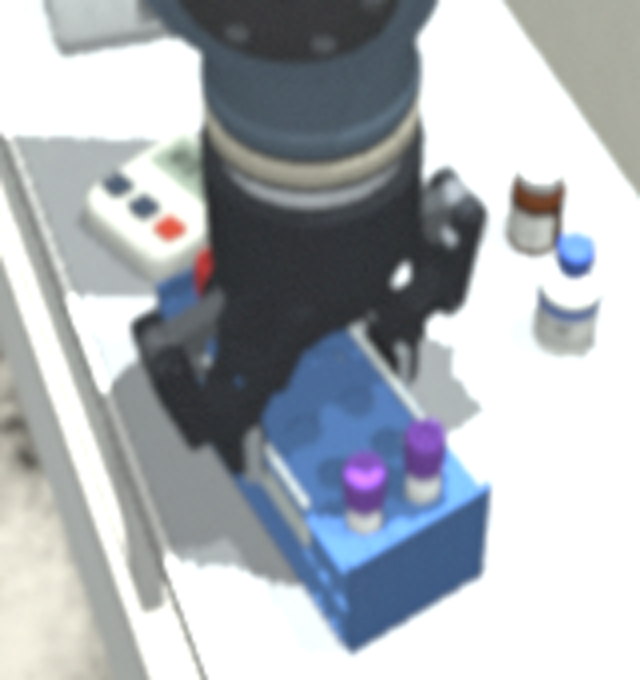

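Run:
```python
from h import *
t=lambda u:crop((145,220),5,u)
pts=[unproj("top",t(u),.062) for u in((290,151),(521,182),(274,242),(506,273),(398,212))]
c=np.mean(pts[:4],0);print("platform c",c,pts[4])
for a,b in((0,1),(2,3)):
    d=pts[a]-pts[b];print(np.degrees(np.arctan2(-d[0],d[1])),np.linalg.norm(d))
for a,b in((0,2),(1,3)):
    d=pts[a]-pts[b];print(np.degrees(np.arctan2(d[1],d[0])),np.linalg.norm(d))
yaw=-.1355
# finger contact based
f=np.array([.4724,.2167]);u=np.array([-np.sin(yaw),np.cos(yaw)]);print("by contact",f+u*(.011+.085))
delta([c[0],c[1],.17],toolR(-.136))
```

```text
platform c [0.48531074 0.30896977 0.062     ] [0.48523231 0.30881602 0.062     ]
-7.112762769088149 0.10965786449966729
-7.041683108514362 0.1093670240510585
-6.749549810559642 0.04338833962538393
-7.133794280043893 0.04325179287146615
by contact [0.48536823 0.31182006]
delta [-0.3912, -0.1677, 0.1186, 0.0012, 0.3002, -0.0003]
```

play_rows([
  [0,-0.01,0,0,0,0],
  [0,-0.03,0,0,0,0],
  [0,-0.06,0,0,0,0],
  [0,-0.1,0,0,0,0],
  [-0.02,-0.135,0.005,0,0.02,0],
  [-0.06,-0.16,0.018,0,0.05,0],
  [-0.1,-0.168,0.03,0,0.09,0],
  [-0.14,-0.168,0.042,0,0.13,0],
  [-0.18,-0.168,0.054,0,0.17,0],
  [-0.22,-0.168,0.066,0,0.21,0],
  [-0.26,-0.168,0.078,0,0.25,0],
  [-0.29,-0.168,0.088,0,0.28,0],
])

```text
t: 18.55
tcp_pos: [0.4707, 0.2065, 0.1698]
tool_rot: [-0.471, 0.529, -0.527, 0.47]
force: [-0.1, -0.5, -3.7]
finger_gap: 0.682
```

Run:
```python
from h import *
s=sense();print(s["tcp_pos"],s["force"],s["finger_gap"])
delta([.4853,.310,.165],toolR(-.128))
```

```text
[0.47067935 0.20646236 0.1697819 ] [-0.14599105 -0.54503162 -3.66088786] 0.6817391502638989
delta [-0.1045, 0.0048, 0.0025, 0.0028, 0.012, -0.0007]
```

play_rows([
  [-0.03,0,0,0,0.005,0],
  [-0.06,0,0.001,0,0.01,0],
  [-0.085,0.003,0.002,0,0.012,0],
  [-0.1,0.004,0.0025,0,0.012,0],
  [-0.1045,0.005,0.0025,0,0.012,0],
  [-0.1045,0.005,0.0025,0,0.012,0],
  [-0.1045,0.005,0.0025,0,0.012,0],
])

```text
t: 19.25
tcp_pos: [0.4857, 0.3065, 0.1645]
tool_rot: [-0.468, 0.532, -0.53, 0.466]
force: [-0.2, -0.3, -2.5]
finger_gap: 0.678
```

Run:
```python
import cv2
from h import *
a=snapshot("scene")[:,:,::-1];b=snapshot("top")[:,:,::-1]
cv2.imwrite(f"pics/c19.png",cv2.resize(cv2.convertScaleAbs(a[110:260,195:315],alpha=1.3,beta=15),None,fx=4.5,fy=4.5,interpolation=cv2.INTER_CUBIC))
cv2.imwrite(f"pics/c20.png",cv2.resize(b[200:310,145:300],None,fx=5,fy=5,interpolation=cv2.INTER_CUBIC))
s=sense();print(s["tcp_pos"],s["force"]);delta([.4853,.310,.165],toolR(-.128))
```

```text
[0.48603671 0.30644917 0.16470323] [-0.12842056  0.02237523 -2.29946685]
delta [-0.0034, -0.0003, -0.0012, 0.0026, -0.0013, 0.0002]
```

View pics/c19.png

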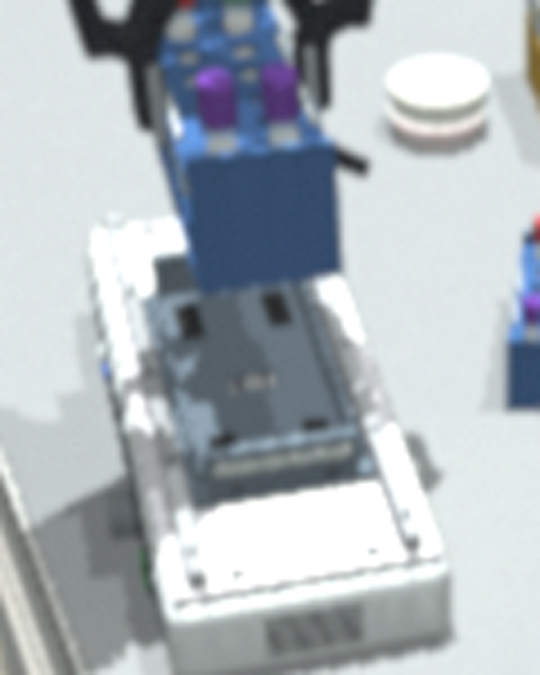

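View pics/c20.png

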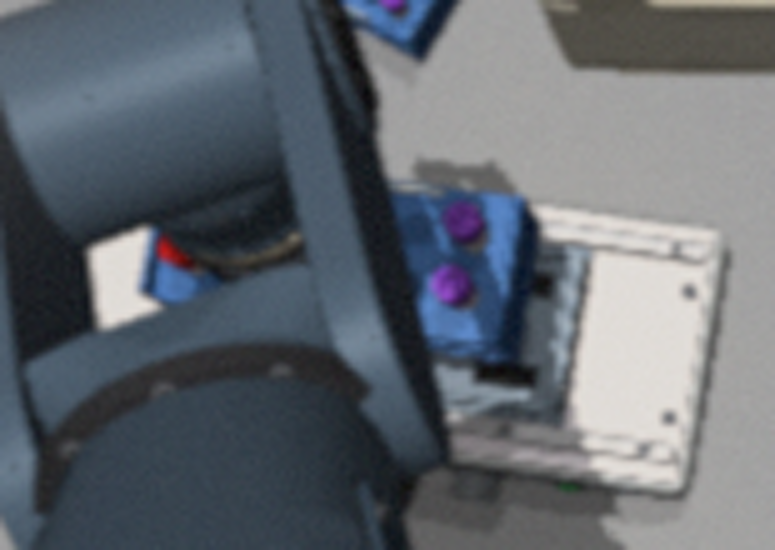

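```bash
python3 - <<'E'
from h import *
s=lambda u:crop((195,110),4.5,u); t=lambda u:crop((145,200),5,u)
z0=.1625
hx,hy=.031,.074
sc=[("scene",s((187,160)),(-hx,-hy,z0+.066)),("scene",s((337,140)),(hx,-hy,z0+.066)),("scene",s((200,290)),(-hx,-hy,z0)),("scene",s((341,270)),(hx,-hy,z0))]
for f in sc: print(unproj("scene",f[1],f[2][2]).round(4), f[2])
print("plat holes scene",[unproj("scene",s(u),.062).round(4)[:2] for u in((189,321),(277,308),(252,382))])
P=[.4853,.309,-.1265]
print("expected holes",W(P,[[-.0217,.0547,.062],[.0217,.0547,.062],[0,0,.062]]).round(4)[:,:2])
print("top view", [unproj("top",t(u),z).round(4) for u,z in (((522,205),.2285),((505,360),.2285),((533,205),.1625),((517,362),.1625))])
tcp=[.486,.3064]
print("exp rack end if TCP centred",W([*tcp,-.128],[[hx,-hy,0],[-hx,-hy,0]]).round(4))
E
python3 - <<'E'
import cv2
b=cv2.imread("pics/c20.png")
cv2.imwrite("pics/c21.png",cv2.resize(cv2.convertScaleAbs(b[150:450,380:620],alpha=1.8,beta=10),None,fx=2.2,fy=2,interpolation=cv2.INTER_CUBIC))
E
```

```text
[0.446  0.2354 0.2285] (-0.031, -0.074, 0.2285)
[0.5063 0.2279 0.2285] (0.031, -0.074, 0.2285)
[0.4465 0.2425 0.1625] (-0.031, -0.074, 0.1625)
[0.5064 0.2344 0.1625] (0.031, -0.074, 0.1625)
plat holes scene [array([0.4665, 0.3668]), array([0.5106, 0.3611]), array([0.4802, 0.3058])]
expected holes [[0.4707 0.366 ]
 [0.5137 0.3605]
 [0.4853 0.309 ]]
top view [array([0.5049, 0.2297, 0.2285]), array([0.4414, 0.2342, 0.2285]), array([0.5176, 0.2341, 0.1625]), array([0.4492, 0.2385, 0.1625])]
exp rack end if TCP centred [[0.5073 0.229  0.    ]
 [0.4458 0.237  0.    ]]
```

View pics/c21.png

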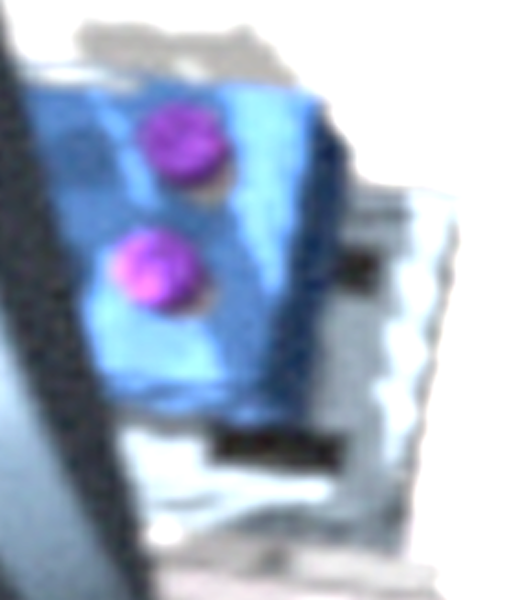

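Run:
```python
from h import *
print(sense()["tcp_pos"]);delta([.4845,.3105,.095],toolR(-.128))
```

```text
[0.48603671 0.30644917 0.16470323]
delta [-0.0038, 0.0697, -0.0019, 0.0026, -0.0013, 0.0002]
```

play_rows([
  [-0.002,0.015,-0.001,0.0026,-0.001,0],
  [-0.004,0.035,-0.002,0.0026,-0.001,0],
  [-0.004,0.052,-0.002,0.0026,-0.001,0],
  [-0.004,0.063,-0.002,0.0026,-0.001,0],
  [-0.004,0.068,-0.002,0.0026,-0.001,0],
  [-0.004,0.07,-0.002,0.0026,-0.001,0],
  [-0.004,0.07,-0.002,0.0026,-0.001,0],
])

```text
t: 20.05
tcp_pos: [0.4851, 0.3119, 0.095]
tool_rot: [0.467, -0.531, 0.531, -0.468]
force: [-0.3, -0.3, -2.8]
finger_gap: 0.678
```

Run:
```python
import cv2
from h import *
a=snapshot("scene")[:,:,::-1];b=snapshot("top")[:,:,::-1]
cv2.imwrite(f"pics/c22.png",cv2.resize(cv2.convertScaleAbs(a[150:260,205:305],alpha=1.3,beta=15),None,fx=5.4,fy=5.4,interpolation=cv2.INTER_CUBIC))
cv2.imwrite(f"pics/c23.png",cv2.resize(cv2.convertScaleAbs(b[225:310,145:300],alpha=1.2,beta=10),None,fx=5,fy=5,interpolation=cv2.INTER_CUBIC))
s=sense();print(s["tcp_pos"],s["force"]);delta([.4845,.3105,.095],toolR(-.128))
```

```text
[0.48528422 0.31207069 0.09539682] [-0.55510035  0.10251413 -3.36848327]
delta [0.0017, 0.0004, -0.0006, -0.0019, 0.0009, -0.0012]
```

View pics/c22.png

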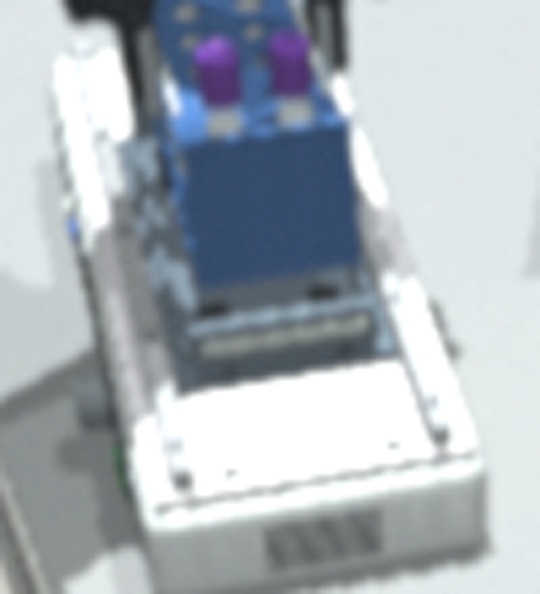

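View pics/c23.png

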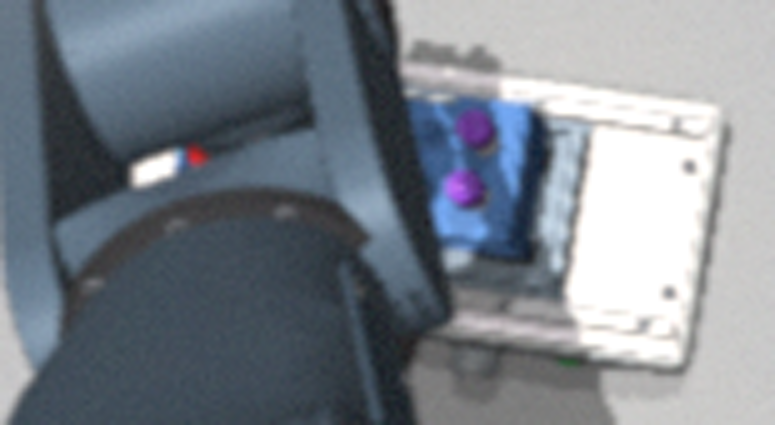

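Run:
```python
import cv2
a=cv2.imread("pics/c22.png");b=cv2.imread("pics/c23.png")
cv2.imwrite("pics/c24.png",cv2.resize(a[230:400,130:430],None,fx=2.6,fy=2.6,interpolation=cv2.INTER_CUBIC))
cv2.imwrite("pics/c25.png",cv2.resize(cv2.convertScaleAbs(b[80:310,400:620],alpha=1.2,beta=10),None,fx=2.6,fy=2.6,interpolation=cv2.INTER_CUBIC))
```

```text
(no output)
```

View pics/c24.png

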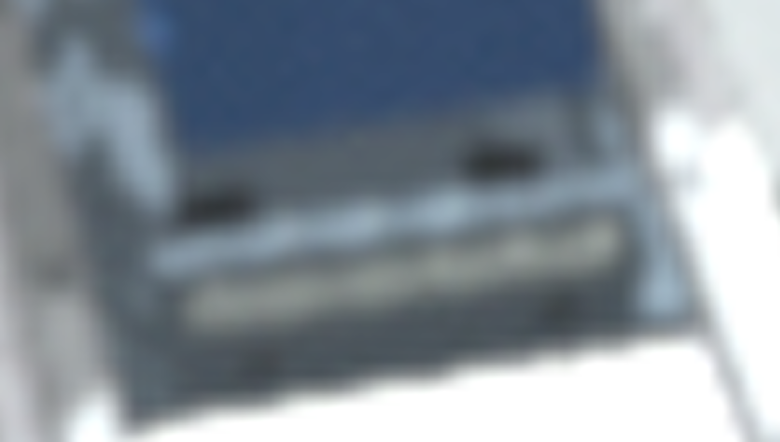

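View pics/c25.png

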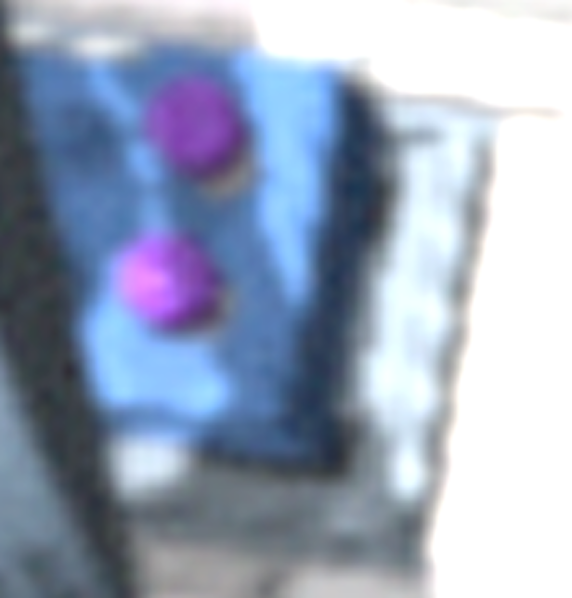

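Run:
```python
from h import *
S=lambda u:crop((205,150),5.4,np.array(u)/2.6+[130,230])
T=lambda u:crop((145,225),5,np.array(u)/2.6+[400,80])
yaw=-.128
Rm=np.array([[np.cos(yaw),np.sin(yaw)],[-np.sin(yaw),np.cos(yaw)]])
o=np.array([.4853,.3118])
def L(c,u,z):
    f=S if c=="scene" else T
    return (Rm@(unproj(c,f(u),z)[:2]-o)*1000).round(1)
print("scene rack bl,br",L("scene",(178,152),.0932),L("scene",(605,85),.0932))
print("scene plate outer l,r",L("scene",(155,275),.086),L("scene",(640,195),.086)," inner",L("scene",(165,240),.086),L("scene",(635,165),.086))
print("top rack bottom r, l",L("top",(400,100),.0932),L("top",(345,470),.0932), "top edge",L("top",(345,60),.1592),L("top",(292,450),.1592))
print("top plate outer",L("top",(487,130),.086),L("top",(440,500),.086))
```

```text
scene rack bl,br [-32.  -72.7] [ 30.  -72.9]
scene plate outer l,r [-38.9 -90.6] [ 31.  -90.4]  inner [-36.3 -83. ] [ 31.8 -83.3]
top rack bottom r, l [ 37.5 -74.3] [-28.4 -75.5] top edge [ 32.4 -73.9] [-33.2 -76. ]
top plate outer [ 35.5 -89.4] [-30.6 -91.7]
```

Both pictures show the rack end about 10 mm from the -y end plate, where 6 mm is wanted, and about 1 to 2 mm too far toward +x. I'm correcting that, then lowering just between the end plates.

play_rows([
  [0.0015,0,-0.001,0,0,0],
  [0.003,0,-0.0015,0,0,0],
  [0.003,0.004,-0.0015,0,0,0],
  [0.003,0.008,-0.0015,0,0,0],
  [0.003,0.012,-0.0015,0,0,0],
  [0.003,0.014,-0.0015,0,0,0],
  [0.003,0.014,-0.0015,0,0,0],
])

```text
t: 20.85
tcp_pos: [0.4825, 0.309, 0.0801]
tool_rot: [-0.467, 0.531, -0.531, 0.467]
force: [0.8, -0.0, -3.6]
finger_gap: 0.679
```

Run:
```python
import cv2
from h import *
a=snapshot("scene")[:,:,::-1];b=snapshot("top")[:,:,::-1]
cv2.imwrite(f"pics/c26.png",cv2.resize(cv2.convertScaleAbs(a[175:235,220:290],alpha=1.5,beta=25),None,fx=10,fy=10,interpolation=cv2.INTER_CUBIC))
cv2.imwrite(f"pics/c27.png",cv2.resize(cv2.convertScaleAbs(b[238:290,220:275],alpha=1.5,beta=10),None,fx=11,fy=11,interpolation=cv2.INTER_CUBIC))
s=sense();print(s["tcp_pos"],s["force"]);delta([.4845,.3105,.095],toolR(-.128))
```

```text
[0.48281235 0.30915221 0.08055519] [ 0.44556852 -0.37609271 -2.6866884 ]
delta [-0.0016, -0.0144, 0.0015, -0.0005, 0.001, -0.0004]
```

View pics/c26.png

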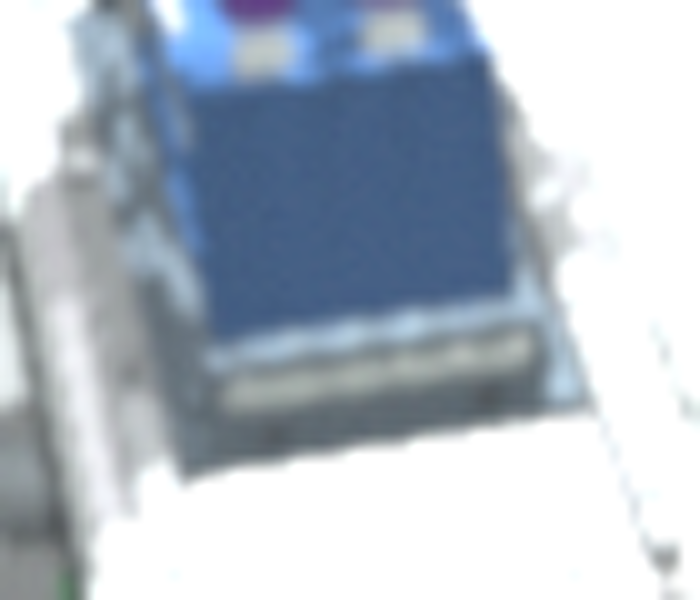

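View pics/c27.png

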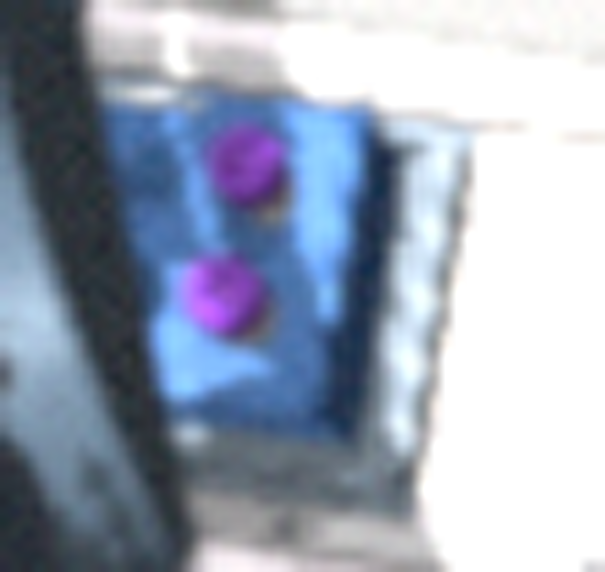

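Run:
```python
from h import *
S=lambda u:crop((220,175),10,u); T=lambda u:crop((220,238),11,u)
yaw=-.128
Rm=np.array([[np.cos(yaw),np.sin(yaw)],[-np.sin(yaw),np.cos(yaw)]])
o=np.array([.4828,.3092])
def L(c,u,z): return (Rm@(unproj(c,(S if c=="scene" else T)(u),z)[:2]-o)*1000).round(1)
zb=.0783
print("scene rack top l r",L("scene",(188,93),zb+.066),L("scene",(490,55),zb+.066))
# where would rack bottom sides project at .086 at y=-74 local
print("side edges at plate-top level",L("scene",(213,335),.086),L("scene",(511,290),.086))
print("plate inner top l r",L("scene",(212,352),.086),L("scene",(540,302),.086),"outer",L("scene",(212,368),.086),L("scene",(543,325),.086))
print("top rack topedge",L("top",(372,110),zb+.066),L("top",(318,430),zb+.066),"plate outer",L("top",(468,150),.086),L("top",(420,470),.086),"plate in?",L("top",(400,140),.086),L("top",(368,430),.086))
for y in(.004,0,-.004):
  print([( (proj("scene",W([*o,yaw],[x,-.08+y,.086]))-[220,175])*10+4.5).round(0).tolist() for x in(-.035,.035)])
```

```text
scene rack top l r [-31.6 -76.1] [ 26.8 -78.5]
side edges at plate-top level [-32.7 -76.4] [ 27.9 -77.4]
plate inner top l r [-33.7 -81.8] [ 32.7 -82.9] outer [-34.6 -86.9] [ 31.7 -90.4]
top rack topedge [ 32.6 -74.4] [-32.1 -74.3] plate outer [ 36.3 -86.8] [-31.4 -87.7] plate in? [ 36.4 -72.4] [-24.7 -75.7]
[[[201.0, 336.0]], [[544.0, 280.0]]]
[[[204.0, 348.0]], [[548.0, 292.0]]]
[[[207.0, 360.0]], [[552.0, 304.0]]]
```

play_rows([
  [0.0008,0,0.0014,0,0,0],
  [0.0008,0.002,0.0014,0,0,0],
  [0.0008,0.004,0.0014,0,0,0],
  [0.0008,0.006,0.0014,0,0,0],
  [0.0008,0.008,0.0014,0,0,0],
  [0.0008,0.0095,0.0014,0,0,0],
  [0.0008,0.011,0.0014,0,0,0],
])

```text
t: 21.65
tcp_pos: [0.4841, 0.3082, 0.0695]
tool_rot: [0.467, -0.531, 0.531, -0.468]
force: [0.2, -0.3, -4.0]
finger_gap: 0.678
```

play_rows([
  [0,0.001,0,0,0,0],
  [0,0.002,0,0,0,0],
  [0,0.003,0,0,0,0],
])

```text
t: 21.95
tcp_pos: [0.4841, 0.3082, 0.0667]
tool_rot: [0.467, -0.531, 0.531, -0.468]
force: [0.3, 0.2, -3.1]
finger_gap: 0.679
```

play_rows([
  [0,0.0007,0,0,0,0],
  [0,0.0014,0,0,0,0],
  [0,0.002,0,0,0,0],
])

```text
t: 22.25
tcp_pos: [0.4841, 0.3082, 0.0647]
tool_rot: [0.467, -0.531, 0.531, -0.468]
force: [-0.5, -0.3, -4.1]
finger_gap: 0.681
```

play_rows([
  [0,0.0005,0,0,0,0],
  [0,0.001,0,0,0,0],
])

```text
t: 22.45
tcp_pos: [0.4841, 0.3082, 0.0643]
tool_rot: [0.467, -0.531, 0.531, -0.468]
force: [-2.1, -1.0, 4.5]
finger_gap: 0.679
```

play_rows([
  [0,0,0,0,0,0],
  [0,0,0,0,0,0],
  [0,0,0,0,0,0],
  [0,0,0,0,0,0],
  [0,0,0,0,0,0],
  [0,0,0,0,0,0],
], gripper=0.0854)

```text
t: 23.05
tcp_pos: [0.4841, 0.3082, 0.0637]
tool_rot: [0.467, -0.531, 0.531, -0.468]
force: [-0.2, 0.4, -0.1]
finger_gap: 0.998
```

play_rows([
  [0,-0.005,0,0,0,0],
  [0,-0.015,0,0,0,0],
  [0,-0.03,0,0,0,0],
  [0,-0.05,0,0,0,0],
  [0,-0.08,0,0,0,0],
  [0,-0.12,0,0,0,0],
  [0,-0.15,0,0,0,0],
  [0.05,-0.16,0,0,0,0],
  [0.1,-0.16,0,0,0,0],
  [0.15,-0.16,0,0,0,0],
  [0.2,-0.16,0,0,0,0],
  [0.25,-0.16,0,0,0,0],
])

```text
t: 24.25
tcp_pos: [0.4521, 0.0594, 0.2247]
tool_rot: [0.467, -0.53, 0.531, -0.468]
force: [1.2, -0.3, -0.0]
finger_gap: 0.997
```

Run:
```python
import cv2
from h import *
a=snapshot("scene")[:,:,::-1];b=snapshot("top")[:,:,::-1]
cv2.imwrite("pics/s30.png",a);cv2.imwrite("pics/t30.png",b)
cv2.imwrite(f"pics/c31.png",cv2.resize(b[215:310,145:300],None,fx=5,fy=5,interpolation=cv2.INTER_CUBIC))
s=sense();print(s["tcp_pos"],s["force"],s["t"])
```

```text
[0.45215777 0.05593128 0.22453819] [ 1.14907509  0.49848772 -0.52694998] 24.35
```

View pics/s30.png

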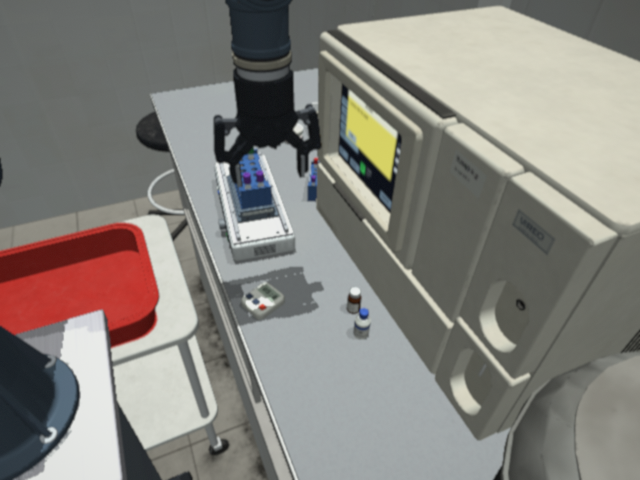

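View pics/c31.png

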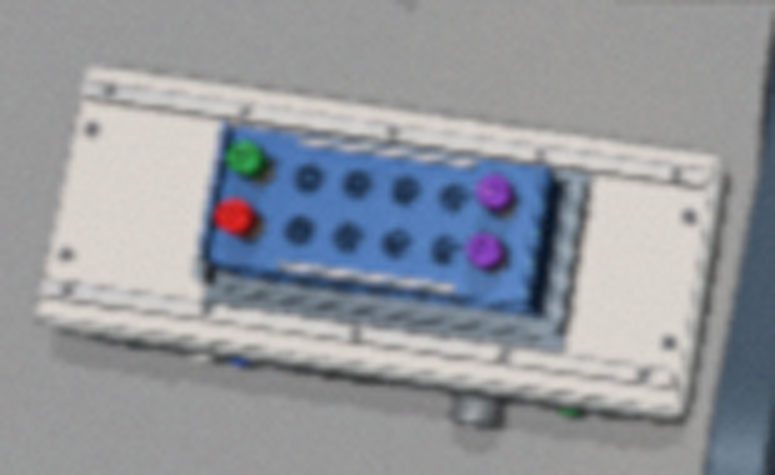

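Run:
```python
import cv2
from h import *
a=cv2.imread("pics/s30.png")
cv2.imwrite(f"pics/c32.png",cv2.resize(cv2.convertScaleAbs(a[140:260,205:305],alpha=1.4,beta=15),None,fx=5,fy=5,interpolation=cv2.INTER_CUBIC))
t=lambda u:crop((145,215),5,u);h=(.031,.074,.128)
for z in(.128,.134):
    o=[("top",t(u),(sx*.031,sy*.074,z)) for u,sx,sy in(((228,124),1,1),((552,165),1,-1),((535,311),-1,-1),((210,266),-1,1))]
    fit(o,[.485,.309,-.13])
o=cv2.imread("pics/top0.png");n=cv2.imread("pics/t30.png")
cv2.imwrite("pics/c33.png",np.hstack([cv2.resize(i[215:315,315:400],None,fx=4,fy=4) for i in(o,n)]))
```

```text
fit [ 0.4847  0.3047 -0.1148] deg -6.58
[[-0.0, 0.6], [1.0, 0.6], [0.2, -1.0], [-1.3, -0.4]]
fit [ 0.4837  0.3035 -0.1162] deg -6.66
[[-0.2, 0.5], [1.1, 0.6], [0.3, -0.9], [-1.5, -0.4]]
```

View pics/c32.png

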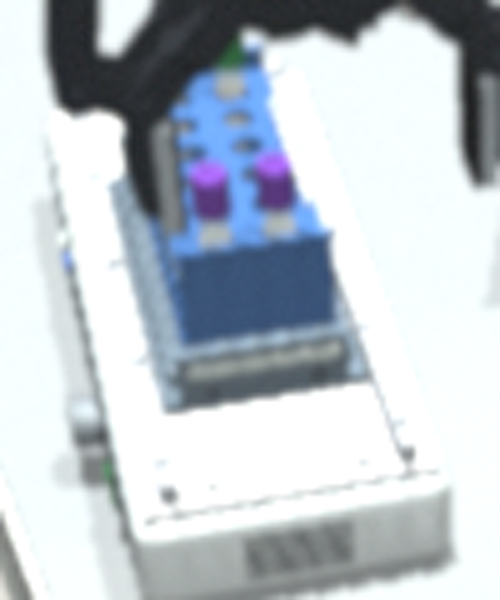

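View pics/c33.png

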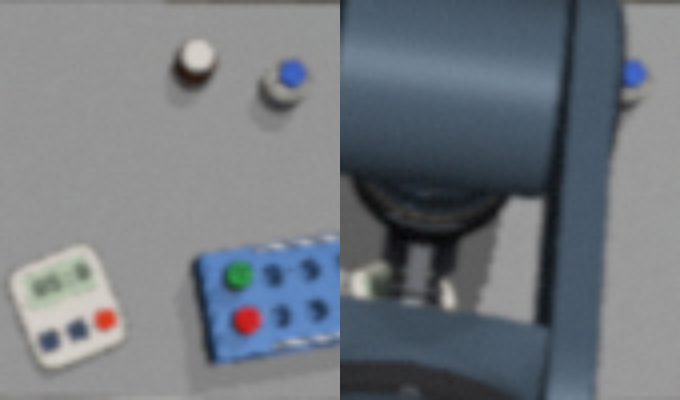

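Run:
```python
from station import *
print(sense()["t"],sense()["force"]);print(sign_off())
```

```text
24.35 [ 1.14907509  0.49848772 -0.52694998]
the job is handed in; nothing more can be done
None
```

The platform is seated over the drive pin, and the tube rack stands on it between the end plates and side lips. I handed the job in at 24.35 s with the arm clear.

**Platform:** I slid it along the rails with about 3 N. The push force vanished as the slot dropped over the pin. After the slot's small play, the force rose to about 5.6 N with almost no movement, and I stopped there. The top picture then showed the pin inside the slot and the platform lying level.

**Rack:** I gripped it on the label panels and lowered it between the end plates. It touched down at TCP z = 64.3 mm, against 64.2 mm expected for full seating on the platform. After release the wrist force was near zero, and the pictures show it upright inside the plates and lips.

**Bystanders:** In the last scene picture the timer, vial and dropper look unmoved. In the top view the arm hid all but the dropper.

**Disagreements and misses:**
- **Fingertip height:** The real fingertips sit about 20 mm above the reported TCP. My first approach therefore passed over the end plate without touching it. I corrected the height from the pictures.
- **Camera mismatch:** The two cameras differed by 3–4 mm in the platform's x position. I placed the rack from its position relative to the platform instead.
- **Rack centring:** The last top-view fit puts the rack 2–4 mm toward the shaker's -y end from the middle of the platform, within the 6 mm clearance on each side.

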